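# Jack the reactor vessel up against its head and lock it

### The job

Close the bench reactor: wind the crank of the scissor jack clockwise until the vessel's flange has come up and bears firmly on the gasket in the head, stopping on the rise of the crank load before the gasket is crushed. Then let go of the crank and swing the yellow lever of the locking ring fully home, leaving the rest of the bench as it stands.

Things in the scene. Friction and masses are not known exactly. Their poses are not given: they have to be found in the camera images.
- stand: Reactor stand, fixed: steel base plate 220 x 340 x 12 mm carrying a scissor jack (platform 160 x 200 mm). Origin at bench level on the common vertical axis of jack, vessel, head and locking ring; z up. The jack's screw runs along its y, the crank is at the -y end. A 32 mm column, 412 mm high, stands at x +50, y +165 mm. Place and yaw vary.
- crank_axis (a point): Point on the crank's level turning axis, level with the middle of the grip: 192 mm from the stand's origin along the stand's -y, 92 mm above the bench. Axes as the stand's; it stays where it is.
- crank_grip (a point): Middle of the crank's red grip, a sleeve of 20 mm diameter, 78 mm long, along the stand's y, that spins freely on its pin and circles crank_axis at 45 mm radius in the stand's x-z plane. The crank arm (8 mm thick) lies 43 to 51 mm from this point towards +y; the -y end is free and nothing stands above.
- crank (a joint): Crank angle (rad), 0 = grip straight up, grows clockwise seen looking along the stand's +y (circle's top goes to the stand's +x); starts at -1 to 1. Each radian raises the vessel 2 mm. Slow plain winding takes 11 to 12 N along the circle at the grip, and 7 N more per further radian once the flange meets the gasket (after a quick stroke the resting grip reads less). The screw stays put when let go.
- vessel: Stainless vessel, 110 mm diameter, 115 mm high, with a 128 mm flange on top, standing in a cup on the jack's platform; it only goes up and down. Origin at the centre of its underside; the flange's top face is 115 mm above it.
- head: Fixed reactor head, a steel disc 152 mm wide, 26 mm thick; origin at the centre of its underside, fittings up to 125 mm above. A cream gasket hangs 3.5 to 8.5 mm below the underside (worn, exact height unknown), 1 to 18 mm above the flange at the start. It is firmly seated at 70 to 200 N, i.e. 3 to 9 N above the plain winding force at the crank grip (aim for 6 N above), and crushed beyond.
- lock_lever (a point): Middle of the yellow grip of the locking ring's lever: a level radial grip of 20 mm diameter, 132 to 168 mm from the stand's vertical axis, on a 12 mm bar (92 to 150 mm), both 5 mm below the underside of the head. It closes by going round the axis clockwise seen from above (from the stand's -x towards +y), takes about 3.5 N at the grip and stays where left.
- lock_ring (a joint): Angle of the locking ring (rad): 0 open (lever 0.2 rad short of the stand's -x, on its -y side), 0.95 fully home at the stop (lever 0.75 rad past -x, towards +y). Starts between 0 and 0.2.
- pipette_rack: Yellow pipette rack, 100 x 160 x 130 mm, with glass pipettes; loose bystander on the bench, origin at its underside. Leave it alone.
- flask: Conical glass flask, 88 mm wide, 124 mm high; loose bystander on the bench, origin at its underside. Leave it alone.
- reagent_bottle: Black plastic jar, 72 mm wide, 135 mm high; loose bystander on the bench, origin at its underside. Leave it alone.
- wash_bottle: White wash bottle with red top and spout, 66 mm wide, 185 mm high; loose bystander on the bench, origin at its underside. Leave it alone.
- beaker: Glass beaker, 70 mm wide, 85 mm high; loose bystander on the bench, origin at its underside. Leave it alone.
- spanner: Steel open spanner, 170 mm long; loose bystander on the bench, origin at its underside. Leave it alone.
- spare_gasket: Loose cream spare gasket ring, 124 mm wide, 8 mm thick; loose bystander on the bench, origin at its underside. Leave it alone.

How it is judged:
By the outcome, as a careful person would: the job done as asked, in the order asked, and still so for the second after the job is handed in, with the robot touching nothing.
It also fails if it takes over 72 s, if anything falls off the work surface, if the arm or the gripper's body presses on something with over 40 N, if the wrist force passes 120 N, or if a joint passes its speed limit or range.

### The arm

A 6-joint arm with a two-finger parallel gripper is mounted at the origin on the work surface. World frame = base frame: x ahead of the robot, y to its left, z up, the work surface at z = 0. Lengths are in m, angles in degrees, forces in N, time in s.
With the tool pointing down it reaches from about 0.3 to 0.75 m from the base axis. Payload 8.5 kg.
Tool frame: the origin (TCP) lies midway between the tips of the shut fingers; the grasp point (between the pads) lies env.tcp_to_grasp behind it (env.tcp_to_grasp is the distance from the TCP to the grasp point, in m); z points along the fingers, y is the line along which they close (so a half turn about z gives the same grasp; the last joint's range is limited). The gripper opens to 85 mm and grips with 20 to 120 N. Pads are 22 mm wide; open, the fingers measure 114 mm over their backs; the gripper's body (76 mm by 85 mm) begins 54 mm behind the grasp point. The pads swing forward as they close: fully open they stand 13 mm farther back than shut.
Start: joints at [60.258, 21.807, 74.336, -0, 83.858, -12.336], TCP at [0.165, 0.525, 0.231] pointing down, gripper open.
Joint ranges: [-178.18, 178.18], [-50.72, 133.34], [12.68, 142.11], [-81.47, 261.47], [9.98, 163.14], [-165.26, 165.26]. Speed limits (degrees/s): [136.94, 136.94, 180, 180, 180, 180].

### API

Orientations are given as a 3x3 rotation matrix whose columns are the frame's x, y, z axes.
In Python, from rig import observe, optics, job, env gives the robot as it stands. The module is installed in compiled form; this text tells all that it offers.
- The arm moves only by the shell command python3 -m jog 'ROWS' [FORCE]. ROWS is JSON, a list of rows, each a list of 7 numbers: the turn, a rotation vector about the tool's x, y, z in rad, then the shift along the tool's x, y, z in m, then the opening in per cent of the stroke, from 0 (shut) to 100 (fully open). A call has 1 to 10 rows; each row shifts and turns the commanded pose from where the row before left it, along the tool's axes as they then stand; what a row does not reach is not made up. A row lasts 1/8 s, in which the tool goes at most 62.5 mm and 10.7 degrees, less where a joint would pass 70% of its speed; a pose out of reach is approached as far as the arm can. A call is refused whole if a number of a shift passes 0.0625 or a number of a turn 0.188, either way. A call with a gripper value outside its range is refused whole. The fingers move at their own pace and stop on an object; FORCE is the grip in N (left out, the last holds). Time passes only in rows, so rows that do not move let the fingers close. It gives the time, the measured TCP pose, the force, the opening and the grip force at its end, in the units of the state.
- observe(): the state, without advancing time (a new reading comes with each control period).
- optics.get_image(name): name is "side" or "top" or "wrist"; returns a dict with "pixels" (480x640x3 uint8, red, green, blue), "mtx" (3x3 intrinsics, pixels), "rvec" (rotation vector, rad) and "tvec" (3), from world to camera coordinates, as OpenCV has them. Camera axes: x right, y down, z forward; pixel columns grow to the right and rows downward; lengths in m; the calibration is good to about 2 mm. The wrist camera is an equidistant fisheye: a pixel r from the principal point sees the ray r / f radians off the axis. A picture is of the moment at which its call begins. There is no depth.
- job.close_job(): hands the job in; it is judged then, once.
The state is a dict: "time_s": time; "q": joint angles; "qvel": joint speeds; "joint_efforts": joint torques, N m; "position": TCP position; "tool_rot": TCP orientation; "ft_force": force on the tool from outside, world axes, zero at the start; "wrist_torque": the same for the moment, N m; "grip_width": finger opening in m; "gripper_force": force on a finger pad.
Only numpy, scipy, OpenCV 4.12 (cv2) and the standard library are available. Lean on these libraries where they do the work, as an engineer would, in place of code of your own. Each camera call takes 0.05 s, during which the arm holds its last target. There are 200 camera calls.

## Working session

There is one attempt and no reset: what is moved stays moved. The work goes in short steps, Python scripts to look and compute and a shell command to move; the robot and the scene stay as the last step left them, time stands still between calls to the robot, and variables do not carry over. Pictures are saved under pics/ and viewed, at most 10 in all, crops included, and the job is handed in when it is done.

```bash
mkdir -p pics; python3 - <<'E'
from rig import observe, optics, job, env
import cv2,numpy as np
s=observe(); print(s['time_s'],s['position'],s['tool_rot'],env.tcp_to_grasp,s['ft_force'])
ims=[]
for n in ('side','top','wrist'):
    d=optics.get_image(n); np.savez(f'pics/{n}0.npz',**d)
    cv2.imwrite(f'pics/{n}0.png',d['pixels'][:,:,::-1])
    print(n,d['mtx'].tolist(),d['rvec'],d['tvec'])
E
```

```text
0.0 [0.16436683 0.52454575 0.2307018 ] [[-9.54210139e-01  2.99136194e-01 -7.40547605e-04]
 [ 2.99136945e-01  9.54209289e-01 -1.31190819e-03]
 [ 3.14198182e-04 -1.47336124e-03 -9.99998865e-01]] 0.0187 [-0.53999126 -0.16907482  0.01110467]
side [[548.260032727746, 0.0, 317.7054113637673], [0.0, 548.260032727746, 251.63549644217466], [0.0, 0.0, 1.0]] [ 1.84752101 -2.25937215  0.36284999] [0.09715075 0.54205245 1.457342  ]
top [[592.5858498569308, 0.0, 310.2847937011581], [0.0, 592.5858498569308, 245.28970906736816], [0.0, 0.0, 1.0]] [ 2.13437449 -2.14456667  0.18893472] [-1.21010645e-03  5.50656584e-01  1.90106614e+00]
wrist [[371.64829954431775, 0.0, 320.1281127995612], [0.0, 371.64829954431775, 239.11422262592592], [0.0, 0.0, 1.0]] [-2.34889157 -1.7260645  -0.2334655 ] [-0.54971264 -0.03408878  0.37926513]
```

View pics/side0.png

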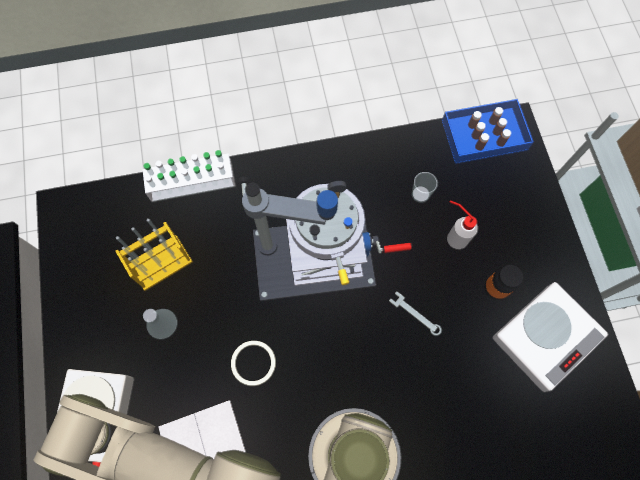

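View pics/top0.png

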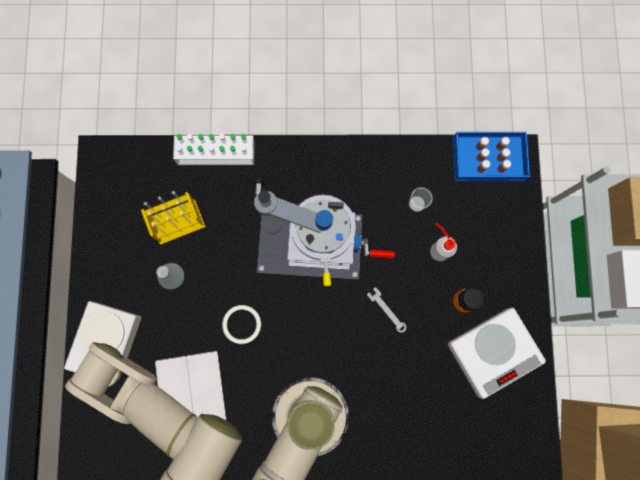

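The side and top views both show the red crank grip (side ~(398,247), top ~(381,254)), pointing to world −y. The yellow lever (side (343,275), top (327,279)) points toward the robot, so the stand's yaw is near 0. The spanner lies in front of the crank, and the other bystanders are clear.

```bash
cat > h.py <<'E'
import cv2,numpy as np
def cam(d):
    R,_=cv2.Rodrigues(d['rvec']); return R,d['tvec'].reshape(3),d['mtx']
def ray(d,p,fish=False):
    R,t,K=cam(d); x=(np.array(p,float)-[K[0,2],K[1,2]])/K[0,0]
    if fish:
        r=np.linalg.norm(x); v=np.array([*(x/r*np.sin(r)),np.cos(r)])
    else: v=np.array([*x,1.])
    v/=np.linalg.norm(v); return -R.T@t, R.T@v
def plane(d,p,z,fish=False):
    c,v=ray(d,p,fish); return c+v*(z-c[2])/v[2]
def tri(rs):
    A=sum(np.eye(3)-np.outer(v,v) for c,v in rs); b=sum((np.eye(3)-np.outer(v,v))@c for c,v in rs)
    X=np.linalg.solve(A,b); return X,[np.linalg.norm((np.eye(3)-np.outer(v,v))@(X-c)) for c,v in rs]
def mask(im,col):
    h=cv2.cvtColor(im,cv2.COLOR_RGB2HSV)
    if col=='red': return cv2.inRange(h,(0,150,90),(8,255,255))|cv2.inRange(h,(172,150,90),(180,255,255))
    return cv2.inRange(h,(20,130,110),(35,255,255))
def blobs(im,col,amin=40):
    n,l,s,c=cv2.connectedComponentsWithStats(mask(im,col)); out=[]
    for i in range(1,n):
        if s[i,4]>=amin:
            ys,xs=np.where(l==i); out.append((s[i,4],c[i],cv2.boxPoints(cv2.minAreaRect(np.c_[xs,ys].astype(np.float32)))))
    return out
E
python3 - <<'E'
from h import *
D={n:dict(np.load(f'pics/{n}0.npz')) for n in('side','top','wrist')}
for n in D:
    print(n,'cam',-cam(D[n])[0].T@cam(D[n])[1])
    if n=='wrist':continue
    for c in('red','yel'):
        for a,m,b in blobs(D[n]['pixels'],c): print(n,c,a,m.round(1),b.round(1).tolist())
# magnified crops
o=[]
for n,(x,y) in (('side',(235,170)),('top',(240,170))):
    o.append(cv2.resize(D[n]['pixels'][y:y+150,x:x+190],None,fx=4,fy=4,interpolation=cv2.INTER_CUBIC))
cv2.imwrite('pics/crop1.png',cv2.resize(np.vstack(o),None,fx=.5,fy=.5)[:,:,::-1])
E
```

```text
side cam [0.07725396 0.08413109 1.55372411]
side red 211 [466.6 217.1] [[444.0, 206.0], [453.5, 196.5], [478.0, 221.0], [468.5, 230.5]]
side red 196 [397.1 247.2] [[383.29998779296875, 245.3000030517578], [410.5, 241.89999389648438], [411.3999938964844, 249.0], [384.20001220703125, 252.39999389648438]]
side yel 1924 [156.8 260.3] [[114.30000305175781, 251.0], [167.5, 219.3000030517578], [192.5, 261.20001220703125], [139.3000030517578, 293.0]]
side yel 91 [149.3 236.8] [[141.39999389648438, 237.5], [153.89999389648438, 230.3000030517578], [157.10000610351562, 235.89999389648438], [144.60000610351562, 243.10000610351562]]
side yel 93 [134.  245.8] [[125.19999694824219, 246.89999389648438], [138.8000030517578, 239.10000610351562], [142.0, 244.6999969482422], [128.39999389648438, 252.5]]
side yel 116 [343.2 276.8] [[336.8999938964844, 270.70001220703125], [344.3999938964844, 268.20001220703125], [349.20001220703125, 282.6000061035156], [341.70001220703125, 285.1000061035156]]
top cam [0.22908868 0.0168102  1.96583631]
top red 151 [446.4 238.3] [[428.8999938964844, 228.1999969482422], [437.29998779296875, 221.10000610351562], [456.70001220703125, 244.0], [448.29998779296875, 251.10000610351562]]
top red 175 [382.  253.4] [[370.0, 250.0], [394.0, 250.0], [394.0, 257.0], [370.0, 257.0]]
top red 64 [507.2 377.1] [[498.6000061035156, 380.29998779296875], [513.9000244140625, 371.1000061035156], [515.7000122070312, 374.20001220703125], [500.3999938964844, 383.3999938964844]]
top yel 1892 [173.4 218.9] [[140.0, 209.8000030517578], [191.0, 190.10000610351562], [205.10000610351562, 226.6999969482422], [154.10000610351562, 246.39999389648438]]
top yel 99 [326.5 279.2] [[323.0, 273.0], [330.0, 273.0], [330.0, 285.0], [323.0, 285.0]]
wrist cam [0.09924828 0.54516487 0.37434358]
```

View pics/crop1.png

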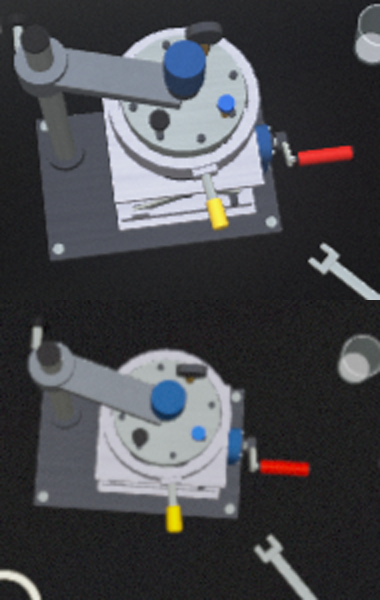

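The crop shows three base-plate bolts (side (263.5,294.5), (370.5,281), (256.5,233.5); top (261,268), (355,274.5), (358,218.5)). The red grip and the yellow lever are both clear of obstructions.

```bash
python3 - <<'E'
from h import *
D={n:dict(np.load(f'pics/{n}0.npz')) for n in('side','top')}
def T(a,b):
    X,e=tri([ray(D['side'],a),ray(D['top'],b)]); return X.round(4),np.round(e,4)
print('red',T((397.1,247.2),(382,253.4)), 'arm end',T((383.7,248.8),(370,253.5)),'free',T((411,245.5),(394,253.5)))
print('yel',T((343.2,276.8),(326.5,279.2)))
P={}
for k,a,b in(('nearL',(263.5,294.5),(261,268)),('nearR',(370.5,281),(355,274.5))): print(k,T(a,b))
for n,pts in(('side',((263.5,294.5),(370.5,281),(256.5,233.5))),('top',((261,268),(355,274.5),(358,218.5)))):
    q=[plane(D[n],p,.014)[:2] for p in pts]; print(n,np.round(q,4).tolist())
    a=q[1]-q[0]; print('yaw from long edge',np.degrees(np.arctan2(a[0],-a[1])), np.linalg.norm(a))
    if n=='side': print('c',(q[1]+q[2])/2)
    else: print('c',(q[0]+q[2])/2)
print([ (n,plane(D[n],p,.092+.03)) for n,p in(('side',(397.1,247.2)),('top',(382,253.4)))])
E
```

```text
red (array([ 0.514 , -0.2313,  0.1034]), array([0.0001, 0.0001])) arm end (array([ 0.5114, -0.1907,  0.1205]), array([0.0006, 0.0006])) free (array([ 0.5142, -0.2718,  0.0948]), array([0.001, 0.001]))
yel (array([ 0.4127, -0.047 ,  0.2831]), array([0., 0.]))
nearL (array([ 0.4833,  0.1621, -0.0085]), array([0.0008, 0.0008]))
nearR (array([ 0.4594, -0.1528, -0.0026]), array([0.0006, 0.0006]))
side [[0.4776, 0.1618], [0.4556, -0.1497], [0.6663, 0.1508]]
yaw from long edge -4.042998461654153 0.3122542097775744
c [5.60965899e-01 5.15630708e-04]
top [[0.4803, 0.1597], [0.4572, -0.1519], [0.6468, -0.1654]]
yaw from long edge -4.232235537065276 0.3123890738367185
c [ 0.56354412 -0.00286163]
[('side', array([ 0.5084053 , -0.22719348,  0.122     ])), ('top', array([ 0.51107891, -0.22889597,  0.122     ]))]
```

Stand origin ≈ (0.5595, −0.0375), yaw ≈ −4.1°. The crank axis is ≈ (0.546, −0.229, 0.092) and the crank angle ≈ −0.9. The lever is 147 mm from the axis at z 0.283, with the ring at ≈ 0.06, so everything fits the given sizes. Next I'll work out the approach in tool axes.

```bash
cat > plan.py <<'E'
import numpy as np
from scipy.spatial.transform import Rotation as Rn
from rig import observe
# waypoints (x,y,z,n rows, yaw of tool y in deg); prints tool-axis rows from the measured pose
def rows(wps):
    s=observe(); p=np.array(s['position']); R=np.array(s['tool_rot']); y0=np.degrees(np.arctan2(R[1,1],R[0,1]))
    for x,y,z,n,yaw in wps:
        t=np.array([x,y,z]); dy=-np.radians((yaw-y0+180)%360-180)/n
        for k in range(n):
            sh=R.T@(t-p)/(n-k); p=p+R@sh; R=R@Rn.from_rotvec([0,0,dy]).as_matrix()
            print([0,0,round(dy,3),*np.round(sh,3).tolist()])
        y0=yaw; print('--')
E
python3 -c "
from plan import rows
rows([(.15,.38,.36,3,72.6),(.31,.22,.36,4,40),(.38,.0,.36,4,10),(.43,-.2,.34,4,-4.1),(.525,-.25,.22,3,-4.1)])"
```

```text
[0, 0, np.float64(-0.0), -0.01, -0.047, -0.043]
[0, 0, np.float64(-0.0), -0.01, -0.047, -0.043]
[0, 0, np.float64(-0.0), -0.01, -0.047, -0.043]
--
[0, 0, np.float64(0.142), -0.05, -0.026, 0.0]
[0, 0, np.float64(0.142), -0.053, -0.019, 0.0]
[0, 0, np.float64(0.142), -0.055, -0.011, 0.0]
[0, 0, np.float64(0.142), -0.056, -0.003, 0.0]
--
[0, 0, np.float64(0.131), -0.053, -0.022, 0.0]
[0, 0, np.float64(0.131), -0.056, -0.015, 0.0]
[0, 0, np.float64(0.131), -0.057, -0.007, 0.0]
[0, 0, np.float64(0.131), -0.058, 0.0, 0.0]
--
[0, 0, np.float64(0.062), -0.051, 0.004, 0.005]
[0, 0, np.float64(0.062), -0.051, 0.007, 0.005]
[0, 0, np.float64(0.062), -0.051, 0.01, 0.005]
[0, 0, np.float64(0.062), -0.05, 0.013, 0.005]
--
[0, 0, np.float64(-0.0), -0.014, 0.033, 0.04]
[0, 0, np.float64(-0.0), -0.014, 0.033, 0.04]
[0, 0, np.float64(-0.0), -0.014, 0.033, 0.04]
--
```

```bash
python3 -m jog '[[0,0,0,-0.01,-0.047,-0.043,100],[0,0,0,-0.01,-0.047,-0.043,100],[0,0,0,-0.01,-0.047,-0.043,100],[0,0,0.142,-0.05,-0.026,0,100],[0,0,0.142,-0.053,-0.019,0,100],[0,0,0.142,-0.055,-0.011,0,100],[0,0,0.142,-0.056,-0.003,0,100]]' && python3 -m jog '[[0,0,0.131,-0.053,-0.022,0,100],[0,0,0.131,-0.056,-0.015,0,100],[0,0,0.131,-0.057,-0.007,0,100],[0,0,0.131,-0.058,0,0,100],[0,0,0.062,-0.051,0.004,0.005,100],[0,0,0.062,-0.051,0.007,0.005,100],[0,0,0.062,-0.051,0.01,0.005,100],[0,0,0.062,-0.05,0.013,0.005,100]]'
python3 -c "
from plan import rows
rows([(.515,-.262,.23,3,-4.1)])"
```

```text
time_s: 1.02
position: [0.3112, 0.2252, 0.3564]
tool_rot: [[-0.64, 0.768, 0.0], [0.768, 0.64, 0.0], [0.0, 0.0, -1.0]]
ft_force: [0.6, 0.5, 0.4]
grip_width: 0.0855
gripper_force: 0.0
time_s: 2.02
position: [0.431, -0.1949, 0.3361]
tool_rot: [[0.075, 0.997, -0.0], [0.997, -0.075, 0.0], [0.0, -0.0, -1.0]]
ft_force: [0.8, 0.5, -0.0]
grip_width: 0.0853
gripper_force: 0.0
[0, 0, np.float64(-0.001), -0.02, 0.03, 0.035]
[0, 0, np.float64(-0.001), -0.02, 0.03, 0.035]
[0, 0, np.float64(-0.001), -0.02, 0.03, 0.035]
--
```

```bash
cat > snap.py <<'E'
import sys,numpy as np,cv2
from rig import optics
n,k=sys.argv[1:3]; d=optics.get_image(n); np.savez(f'pics/{k}.npz',**d); cv2.imwrite(f'pics/{k}.png',d['pixels'][:,:,::-1])
E
python3 snap.py wrist w1; python3 -m jog '[[0,0,0,-0.02,0.03,0.035,100],[0,0,0,-0.02,0.03,0.035,100],[0,0,0,-0.02,0.03,0.035,100],[0,0,0,0,0,0,100]]'; python3 snap.py wrist w2
python3 - <<'E'
from h import *
D=[dict(np.load(f'pics/w{i}.npz')) for i in(1,2)]
for d in D:
    for c in('red','yel'):
        for a,m,b in blobs(d['pixels'],c,150): print(c,a,m.round(1),b.round(0).tolist())
E
```

```text
time_s: 2.58
position: [0.5164, -0.26, 0.2275]
tool_rot: [[0.073, 0.997, -0.005], [0.997, -0.073, 0.004], [0.004, -0.006, -1.0]]
ft_force: [-0.9, 0.2, -0.1]
grip_width: 0.0854
gripper_force: 0.0
red 1522 [400.1 237.9] [[388.0, 276.0], [392.0, 199.0], [413.0, 200.0], [408.0, 278.0]]
red 164 [414.  399.5] [[404.0, 402.0], [419.0, 388.0], [426.0, 395.0], [411.0, 409.0]]
yel 1266 [258.3   8.2] [[222.0, 0.0], [299.0, 0.0], [299.0, 21.0], [222.0, 21.0]]
red 3284 [307.6 191.3] [[293.0, 136.0], [322.0, 136.0], [322.0, 247.0], [293.0, 247.0]]
yel 241 [353.9  45.4] [[339.0, 49.0], [339.0, 40.0], [369.0, 42.0], [369.0, 50.0]]
```

View pics/w2.png

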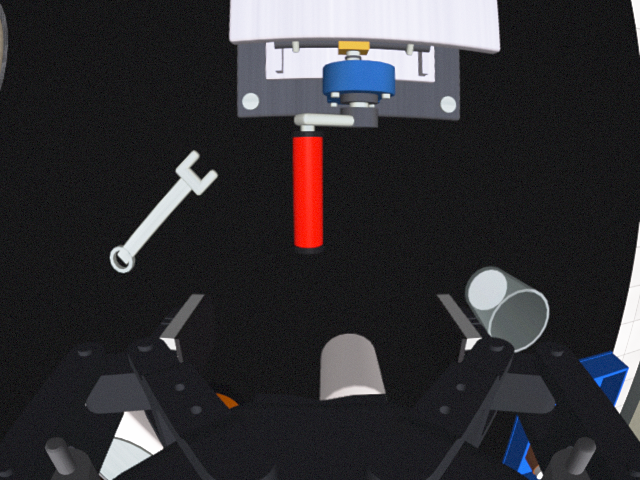

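The wrist view shows the red grip from (307,136) to (307,247). The crank arm goes at the top from (305,120) to the hub at about (358,115). The two −y base bolts are at (250.5,101) and (448,104), and nothing is in the way.

```bash
python3 - <<'E'
from h import *
D=[dict(np.load(f'pics/w{i}.npz')) for i in(1,2)]
f=lambda a,b:tri([ray(D[0],a,True),ray(D[1],b,True)])
for a,b in(((402.5,199.5),(307.5,136)),((398,277),(307.5,247)),((400.1,237.9),(307.6,191.3))):
    X,e=f(a,b); print(X.round(4),np.round(e,4))
q=[plane(D[1],p,.014,True) for p in((250.5,101),(448,104))]; print(np.round(q,4))
a=q[1]-q[0]; print('yaw',np.degrees(np.arctan2(a[1],a[0])),np.linalg.norm(a),'mid',(q[0]+q[1])/2)
for z in(.107,.122,.13): print(z,[plane(D[1],p,z,True).round(4) for p in((307.5,136),(307.5,247))])
E
```

```text
[ 0.5115 -0.1899  0.1266] [0.0007 0.0007]
[ 0.5051 -0.2657  0.1319] [0.0031 0.0031]
[ 0.5083 -0.2273  0.1278] [0.0018 0.0018]
[[ 0.4557 -0.1485  0.014 ]
 [ 0.6473 -0.1618  0.014 ]]
yaw -3.9774747197059135 0.1919953834999191 mid [ 0.55151308 -0.15514917  0.014     ]
0.107 [array([ 0.5112, -0.1891,  0.107 ]), array([ 0.5048, -0.27  ,  0.107 ])]
0.122 [array([ 0.5118, -0.1893,  0.122 ]), array([ 0.5057, -0.2656,  0.122 ])]
0.13 [array([ 0.5121, -0.1894,  0.13  ]), array([ 0.5062, -0.2633,  0.13  ])]
```

```bash
python3 -m jog '[[0,0,0,0.006,-0.003,0.032,100],[0,0,0,0.006,-0.003,0.032,100],[0,0,0,0.006,-0.003,0.033,100],[0,0,0,0,0,0.032,100],[0,0,0,0,0,0,100]]' && python3 snap.py wrist w3
python3 -c "
from h import *
d=dict(np.load('pics/w3.npz'))
from rig import observe
s=observe();print(s['position'],s['ft_force'])
for a,m,b in blobs(d['pixels'],'red',300): print(a,m.round(1),b.round(0).tolist(),[plane(d,p,.119,True).round(4) for p in (m,*b)])"
```

```text
time_s: 3.25
position: [0.5079, -0.2402, 0.1023]
tool_rot: [[0.073, 0.997, -0.002], [0.997, -0.073, 0.001], [0.001, -0.002, -1.0]]
ft_force: [-0.3, 0.4, 0.5]
grip_width: 0.0854
gripper_force: 0.0
[ 0.5086888  -0.24087579  0.10368307] [ 1.13865051 -0.34789197  1.1094623 ]
10318 [322.6 285.6] [[294.0, 193.0], [351.0, 193.0], [351.0, 386.0], [294.0, 386.0]] [array([ 0.5091, -0.2254,  0.119 ]), array([ 0.5017, -0.1905,  0.119 ]), array([ 0.5213, -0.1919,  0.119 ]), array([ 0.5178, -0.2728,  0.119 ]), array([ 0.4938, -0.2711,  0.119 ])]
```

View pics/w3.png

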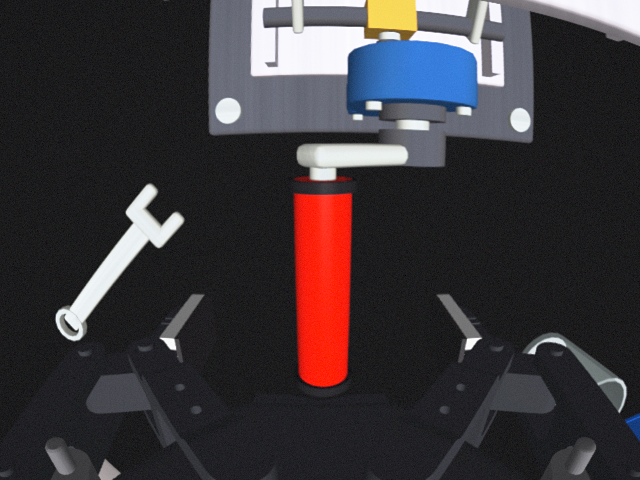

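The grip, (294–351, 193–386), is centred between the open fingers. Closing on it now.

```bash
python3 -m jog '[[0,0,0,0,0,0.004,100],[0,0,0,0,0,0,0],[0,0,0,0,0,0,0],[0,0,0,0,0,0,0],[0,0,0,0,0,0,0],[0,0,0,0,0,0,0]]' 60
python3 -c "
from rig import observe
s=observe();print(s['position'],s['ft_force'])"
```

```text
time_s: 4.05
position: [0.5086, -0.241, 0.0986]
tool_rot: [[0.073, 0.997, 0.0], [0.997, -0.073, -0.0], [-0.0, 0.0, -1.0]]
ft_force: [-1.2, 0.2, 3.3]
grip_width: 0.018
gripper_force: 58.5
[ 0.50859912 -0.24104578  0.0986188 ] [-1.22258969  0.20519409  3.27376381]
```

```bash
cat > tab.py <<'E'
import sys,numpy as np
# rows along the circle from angle a, steps of d, n of them (tool y = stand x, tool z = down), R mm
a,d,n=float(sys.argv[1]),float(sys.argv[2]),int(sys.argv[3])
p=a+d*np.arange(n+1); 
for i in range(n): print(f"{p[i+1]:.2f}  {45*(np.sin(p[i+1])-np.sin(p[i])):.1f} {-45*(np.cos(p[i+1])-np.cos(p[i])):.1f}")
E
cat > load.py <<'E'
from rig import observe
import numpy as np
C=np.array([.5454,.092+.0-.0187]) # x of axis at tool's y, TCP height when grasp is level with axis
ys=np.array([.0715,.9974]); xs=np.array([.9974,-.0715])
s=observe(); p=np.array(s['position']); F=np.array(s['ft_force'])
dx=(p[:2]-[.5454,-.241])@xs; dz=p[2]-C[1]; phi=np.arctan2(dx,dz)
fx=F[:2]@xs
print(f"t {s['time_s']:.2f} phi {phi:.3f} r {np.hypot(dx,dz)*1e3:.1f} dx {dx*1e3:.1f} dz {dz*1e3:.1f} tang {-(fx*np.cos(phi)-F[2]*np.sin(phi)):.2f} rad {fx*np.sin(phi)+F[2]*np.cos(phi):.2f} Fy {F[:2]@ys:.1f} grip {s['grip_width']:.4f}")
E
python3 load.py; python3 tab.py -0.96 .1 31
```

```text
t 4.05 phi -0.967 r 44.6 dx -36.7 dz 25.3 tang -1.99 rad 2.87 Fy 0.1 grip 0.0180
-0.86  2.8 -3.6
-0.76  3.1 -3.3
-0.66  3.4 -2.9
-0.56  3.7 -2.6
-0.46  3.9 -2.2
-0.36  4.1 -1.8
-0.26  4.3 -1.4
-0.16  4.4 -0.9
-0.06  4.5 -0.5
0.04  4.5 -0.0
0.14  4.5 0.4
0.24  4.4 0.8
0.34  4.3 1.3
0.44  4.2 1.7
0.54  4.0 2.1
0.64  3.7 2.5
0.74  3.5 2.9
0.84  3.2 3.2
0.94  2.8 3.5
1.04  2.5 3.8
1.14  2.1 4.0
1.24  1.7 4.2
1.34  1.2 4.3
1.44  0.8 4.4
1.54  0.4 4.5
1.64  -0.1 4.5
1.74  -0.5 4.5
1.84  -1.0 4.4
1.94  -1.4 4.3
2.04  -1.8 4.1
2.14  -2.2 3.9
```

```bash
python3 -m jog '[[0,0,0,0,0.0028,-0.0036,0],[0,0,0,0,0.0031,-0.0033,0],[0,0,0,0,0.0034,-0.0029,0],[0,0,0,0,0.0037,-0.0026,0]]' >/dev/null; python3 load.py;  python3 -m jog '[[0,0,0,0,0.0039,-0.0022,0],[0,0,0,0,0.0041,-0.0018,0],[0,0,0,0,0.0043,-0.0014,0]]' >/dev/null; python3 load.py
```

```text
t 4.55 phi -0.643 r 44.7 dx -26.8 dz 35.8 tang 12.46 rad 5.32 Fy -3.4 grip 0.0179
t 4.92 phi -0.326 r 44.6 dx -14.3 dz 42.2 tang 12.24 rad 9.23 Fy -1.6 grip 0.0184
```

```bash
cat >> load.py <<'E'
import sys
sys.exit(int(-(fx*np.cos(phi)-F[2]*np.sin(phi))>14.2))
E
J="python3 -m jog"
python3 -m jog '[[0,0,0,0,0.0044,-0.0012,0],[0,0,0,0,0.0045,-0.0008,0],[0,0,0,0,0.0045,-0.0003,0],[0,0,0,0,0.0045,0.0004,0]]' >/dev/null; python3 load.py && python3 -m jog '[[0,0,0,0,0.0044,0.0008,0],[0,0,0,0,0.0043,0.0013,0],[0,0,0,0,0.0042,0.0017,0],[0,0,0,0,0.004,0.0021,0]]' >/dev/null && python3 load.py && python3 -m jog '[[0,0,0,0,0.0037,0.0025,0],[0,0,0,0,0.0035,0.0029,0],[0,0,0,0,0.0032,0.0032,0],[0,0,0,0,0.0028,0.0035,0]]' >/dev/null && python3 load.py
```

```text
t 5.42 phi 0.100 r 44.8 dx 4.5 dz 44.6 tang 12.63 rad 3.87 Fy -0.6 grip 0.0184
t 5.92 phi 0.513 r 45.0 dx 22.1 dz 39.2 tang 12.37 rad 1.81 Fy 0.2 grip 0.0186
t 6.42 phi 0.918 r 45.2 dx 35.9 dz 27.5 tang 11.79 rad -2.02 Fy 1.4 grip 0.0182
```

```bash

python3 -m jog '[[0,0,0,0,0.0025,0.0038,0],[0,0,0,0,0.0021,0.004,0],[0,0,0,0,0.0017,0.0042,0],[0,0,0,0,0.0012,0.0043,0]]' >/dev/null; python3 load.py && python3 -m jog '[[0,0,0,0,0.0008,0.0044,0],[0,0,0,0,0.0004,0.0045,0],[0,0,0,0,-0.0001,0.0045,0],[0,0,0,0,-0.0005,0.0045,0]]' >/dev/null && python3 load.py && python3 -m jog '[[0,0,0,0,-0.001,0.0044,0],[0,0,0,0,-0.0014,0.0043,0],[0,0,0,0,-0.0018,0.0041,0],[0,0,0,0,-0.0022,0.0039,0]]' >/dev/null && python3 load.py; python3 tab.py 2.14 .1 32
```

```text
t 6.92 phi 1.314 r 45.4 dx 43.9 dz 11.5 tang 11.83 rad -3.96 Fy 1.3 grip 0.0185
t 7.42 phi 1.702 r 45.5 dx 45.1 dz -5.9 tang 12.04 rad -5.08 Fy 2.4 grip 0.0182
t 7.92 phi 2.078 r 45.6 dx 39.8 dz -22.1 tang 12.08 rad -5.56 Fy 3.3 grip 0.0183
2.24  -2.6 3.7
2.34  -3.0 3.4
2.44  -3.3 3.1
2.54  -3.6 2.7
2.64  -3.8 2.4
2.74  -4.0 2.0
2.84  -4.2 1.5
2.94  -4.4 1.1
3.04  -4.4 0.7
3.14  -4.5 0.2
3.24  -4.5 -0.2
3.34  -4.4 -0.7
3.44  -4.4 -1.1
3.54  -4.2 -1.5
3.64  -4.1 -2.0
3.74  -3.8 -2.3
3.84  -3.6 -2.7
3.94  -3.3 -3.1
4.04  -3.0 -3.4
4.14  -2.6 -3.7
4.24  -2.2 -3.9
4.34  -1.8 -4.1
4.44  -1.4 -4.3
4.54  -1.0 -4.4
4.64  -0.5 -4.5
4.74  -0.1 -4.5
4.84  0.3 -4.5
4.94  0.8 -4.4
5.04  1.2 -4.3
5.14  1.7 -4.2
5.24  2.1 -4.0
5.34  2.5 -3.8
```

```bash

python3 -m jog '[[0,0,0,0,-0.0028,0.0036,0],[0,0,0,0,-0.0032,0.0033,0],[0,0,0,0,-0.0034,0.003,0],[0,0,0,0,-0.0037,0.0026,0]]' >/dev/null; python3 load.py && python3 -m jog '[[0,0,0,0,-0.0038,0.0024,0],[0,0,0,0,-0.004,0.002,0],[0,0,0,0,-0.0042,0.0015,0],[0,0,0,0,-0.0044,0.0011,0]]' >/dev/null && python3 load.py && python3 -m jog '[[0,0,0,0,-0.0044,0.0007,0],[0,0,0,0,-0.0045,0.0002,0],[0,0,0,0,-0.0045,-0.0002,0],[0,0,0,0,-0.0044,-0.0007,0]]' >/dev/null && python3 load.py
```

```text
t 8.43 phi 2.455 r 45.2 dx 28.7 dz -35.0 tang 12.65 rad 5.89 Fy 4.0 grip 0.0178
t 8.93 phi 2.871 r 44.9 dx 12.0 dz -43.3 tang 12.38 rad 9.90 Fy 1.4 grip 0.0178
t 9.43 phi -2.984 r 44.8 dx -7.0 dz -44.2 tang 12.55 rad 7.83 Fy 0.7 grip 0.0181
```

```bash

python3 -m jog '[[0,0,0,0,-0.0044,-0.0009,0],[0,0,0,0,-0.0043,-0.0014,0],[0,0,0,0,-0.0041,-0.0019,0],[0,0,0,0,-0.0038,-0.0023,0]]' >/dev/null; python3 load.py && python3 -m jog '[[0,0,0,0,-0.0036,-0.0027,0],[0,0,0,0,-0.0034,-0.0031,0],[0,0,0,0,-0.0031,-0.0034,0],[0,0,0,0,-0.0026,-0.0037,0]]' >/dev/null && python3 load.py && python3 -m jog '[[0,0,0,0,-0.0022,-0.0039,0],[0,0,0,0,-0.0018,-0.0041,0],[0,0,0,0,-0.0014,-0.0043,0],[0,0,0,0,-0.001,-0.0044,0]]' >/dev/null && python3 load.py
```

```text
t 9.93 phi -2.572 r 44.8 dx -24.2 dz -37.8 tang 13.58 rad 3.24 Fy 0.5 grip 0.0183
t 10.43 phi -2.161 r 44.8 dx -37.2 dz -24.9 tang 13.31 rad -0.18 Fy -0.4 grip 0.0184
t 10.93 phi -1.762 r 44.8 dx -44.0 dz -8.5 tang 13.07 rad -4.03 Fy -0.4 grip 0.0180
```

```bash

python3 -m jog '[[0,0,0,0,-0.0005,-0.0045,0],[0,0,0,0,-0.0001,-0.0045,0],[0,0,0,0,0.0003,-0.0045,0],[0,0,0,0,0.0008,-0.0044,0]]' >/dev/null; python3 load.py && python3 -m jog '[[0,0,0,0,0.0012,-0.0043,0],[0,0,0,0,0.0017,-0.0042,0],[0,0,0,0,0.0021,-0.004,0],[0,0,0,0,0.0025,-0.0038,0]]' >/dev/null && python3 load.py; python3 tab.py 5.34 .1 24
```

```text
t 11.43 phi -1.370 r 44.9 dx -44.0 dz 9.0 tang 13.46 rad -7.60 Fy -2.4 grip 0.0181
t 11.93 phi -0.957 r 45.1 dx -36.9 dz 26.0 tang 12.92 rad -13.72 Fy -2.9 grip 0.0183
5.44  2.8 -3.5
5.54  3.2 -3.2
5.64  3.5 -2.9
5.74  3.7 -2.5
5.84  4.0 -2.1
5.94  4.2 -1.7
6.04  4.3 -1.3
6.14  4.4 -0.9
6.24  4.5 -0.4
6.34  4.5 0.0
6.44  4.5 0.5
6.54  4.4 0.9
6.64  4.3 1.4
6.74  4.1 1.8
6.84  3.9 2.2
6.94  3.7 2.6
7.04  3.4 2.9
7.14  3.1 3.2
7.24  2.8 3.5
7.34  2.4 3.8
7.44  2.0 4.0
7.54  1.6 4.2
7.64  1.2 4.3
7.74  0.7 4.4
```

```bash

python3 -m jog '[[0,0,0,0,0.003,-0.0033,0],[0,0,0,0,0.0034,-0.003,0],[0,0,0,0,0.0036,-0.0027,0],[0,0,0,0,0.0038,-0.0023,0]]' >/dev/null; python3 load.py && python3 -m jog '[[0,0,0,0,0.004,-0.0021,0],[0,0,0,0,0.0042,-0.0017,0],[0,0,0,0,0.0043,-0.0013,0],[0,0,0,0,0.0044,-0.0009,0]]' >/dev/null && python3 load.py
```

```text
t 12.43 phi -0.565 r 45.0 dx -24.1 dz 38.0 tang 13.72 rad -6.24 Fy -4.6 grip 0.0182
t 12.93 phi -0.183 r 45.0 dx -8.2 dz 44.3 tang 14.53 rad -4.34 Fy -3.0 grip 0.0181
```

```bash

python3 -m jog '[[0,0,0,0,0.0045,-0.0004,0],[0,0,0,0,0.0045,0,0]]' >/dev/null; python3 load.py ; python3 -m jog '[[0,0,0,0,0.0045,0.0005,0],[0,0,0,0,0.0044,0.0009,0]]' >/dev/null; python3 load.py
```

```text
t 13.18 phi 0.012 r 45.0 dx 0.5 dz 45.0 tang 16.14 rad -3.26 Fy -2.5 grip 0.0180
t 13.43 phi 0.208 r 45.0 dx 9.3 dz 44.1 tang 17.52 rad -3.48 Fy -2.6 grip 0.0178
```

Contact: the load is now climbing about 7.5 N/rad. It is roughly 4.5 N above plain, so I'll finish gently towards +6.

```bash

python3 -m jog '[[0,0,0,0,0.0022,0.0006,0],[0,0,0,0,0.0022,0.0007,0]]' >/dev/null; python3 load.py ; python3 -m jog '[[0,0,0,0,0.0021,0.0008,0]]' >/dev/null; python3 load.py; python3 -m jog '[[0,0,0,0,0,0,0]]' >/dev/null; python3 load.py;
```

```text
t 13.68 phi 0.305 r 45.1 dx 13.6 dz 43.0 tang 18.70 rad -3.41 Fy -1.6 grip 0.0185
t 13.80 phi 0.354 r 45.1 dx 15.6 dz 42.3 tang 18.99 rad -2.03 Fy -1.8 grip 0.0182
t 13.93 phi 0.358 r 45.1 dx 15.8 dz 42.3 tang 16.23 rad -4.82 Fy -2.6 grip 0.0180
```

The load is ≈19 N while creeping, against ≈12.3 N plain, so about 6.5 N above and inside the window. Releasing and retreating.

```bash
python3 -m jog '[[0,0,0,0,0,0,70],[0,0,0,0,0,0,70],[0,0,0,0,0,0,70],[0,0,0,0,0,0,70],[0,0,0,0,0,-0.02,70],[0,0,0,0,0,-0.05,70],[0,0,0,-0.005,0,-0.06,70],[0,0,0,-0.005,0,-0.06,70],[0,0,0,0,-0.02,-0.06,70]]' && python3 snap.py wrist w4 && python3 -m jog '[[0,0,0,0.01,-0.055,0,40],[0,0,0,0.02,-0.055,0,0],[0,0,0,0.02,-0.05,0,0],[0,0,0,0,0,0,0]]' && python3 snap.py wrist w5
python3 - <<'E'
from h import *
for i in (4,5):
    d=dict(np.load(f'pics/w{i}.npz'))
    for c in('red','yel'):
        for a,m,b in blobs(d['pixels'],c,100): print(i,c,a,m.round(1),b.round(0).tolist(),plane(d,m,.283,True).round(4))
E
```

```text
time_s: 15.05
position: [0.5432, -0.2536, 0.3651]
tool_rot: [[0.073, 0.997, 0.0], [0.997, -0.073, 0.0], [0.0, 0.0, -1.0]]
ft_force: [0.2, -1.2, 0.3]
grip_width: 0.0599
gripper_force: 0.0
time_s: 15.6
position: [0.3851, -0.1904, 0.3644]
tool_rot: [[0.073, 0.997, 0.001], [0.997, -0.073, -0.001], [-0.001, 0.002, -1.0]]
ft_force: [0.1, 0.5, 0.6]
grip_width: 0.0001
gripper_force: 0.0
4 red 1665 [335.5 182.9] [[325.0, 145.0], [346.0, 145.0], [346.0, 221.0], [325.0, 221.0]] [ 0.5546 -0.2133  0.283 ]
4 red 1233 [334.3 363.1] [[303.0, 350.0], [381.0, 336.0], [387.0, 371.0], [310.0, 385.0]] [ 0.5463 -0.3417  0.283 ]
5 red 1203 [482.3 232.8] [[470.0, 266.0], [476.0, 198.0], [495.0, 200.0], [488.0, 268.0]] [ 0.4931 -0.1884  0.283 ]
5 red 144 [441.6 391.4] [[435.0, 382.0], [444.0, 380.0], [449.0, 399.0], [439.0, 402.0]] [ 0.4716 -0.3167  0.283 ]
5 yel 1623 [346.   12.2] [[314.0, 0.0], [379.0, 0.0], [379.0, 27.0], [314.0, 27.0]] [ 0.4107 -0.0442  0.283 ]
```

View pics/w5.png

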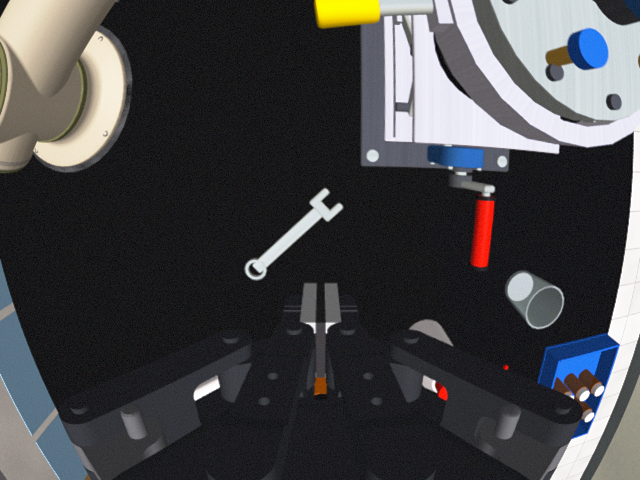

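The grip is released and the crank is untouched at (482,233). The lever is at the top edge (314–379, 0–27), so I'll move closer for two unclipped views.

```bash
python3 -m jog '[[0,0,0,0.045,0,0,0],[0,0,0,0,0,0,0]]' >/dev/null&& python3 snap.py wrist w6 && python3 -m jog '[[0,0,0,0.02,-0.055,0,0],[0,0,0,0.01,0,0,0],[0,0,0,0,0,0,0]]' && python3 snap.py wrist w7
python3 - <<'E'
from h import *
R=[]
for i in (6,7):
    d=dict(np.load(f'pics/w{i}.npz'))
    for a,m,b in blobs(d['pixels'],'yel',300):
        b=b[np.argsort(b[:,0])]; e=[b[:2].mean(0),b[2:].mean(0)]
        print(i,a,m.round(1),np.round(e,0).tolist(),[plane(d,p,.283,True).round(4) for p in (m,*e)]); R.append((d,m,*e))
for k in(1,2,3):
    X,e=tri([ray(r[0],r[k],True) for r in R]); print(X.round(4),np.round(e,4))
    D=[(dict(np.load(f'pics/{n}0.npz')),p) for n,p in(('side',(343.2,276.8)),('top',(326.5,279.2)))]
X,e=tri([ray(R[0][0],R[0][1],True),ray(R[1][0],R[1][1],True)]+[ray(d,p) for d,p in D]); print('all4',X.round(4),np.round(e,4))
E
```

```text
time_s: 16.32
position: [0.3386, -0.1137, 0.3636]
tool_rot: [[0.073, 0.997, 0.001], [0.997, -0.073, -0.0], [-0.0, 0.001, -1.0]]
ft_force: [0.7, 0.2, -0.4]
grip_width: -0.0001
gripper_force: 0.0
6 2204 [341.9  82.1] [[310.0, 86.0], [375.0, 78.0]] [array([ 0.4107, -0.0446,  0.283 ]), array([ 0.3914, -0.0456,  0.283 ]), array([ 0.4304, -0.0429,  0.283 ])]
7 2035 [434.8 133.9] [[403.0, 137.0], [467.0, 131.0]] [array([ 0.4134, -0.0461,  0.283 ]), array([ 0.3931, -0.0474,  0.283 ]), array([ 0.4351, -0.0444,  0.283 ])]
[ 0.41   -0.0462  0.2936] [0. 0.]
[ 0.3914 -0.0471  0.2912] [0.0003 0.0003]
[ 0.4282 -0.045   0.2989] [0.0006 0.0006]
all4 [ 0.4107 -0.0462  0.2918] [0.0006 0.0001 0.0003 0.0011]
```

Lever at (0.4105, −0.046, z≈0.29): 37 mm long and 150 mm from the axis, consistent with the text. I'll push it round with the shut fingers from its −y side.

```bash
python3 - <<'E'
from plan import rows
import numpy as np
w=[(.413,-.092,.364,2,-4.1),(.413,-.092,.268,3,-4.1)]
for a in np.arange(195,140,-4):
    r=np.radians(a); w.append((.56+.151*np.cos(r),-.0375+.151*np.sin(r),.268,1,min(-4.1,a-180)))
rows(w)
E
```

```text
[0, 0, np.float64(-0.001), 0.014, 0.036, -0.0]
[0, 0, np.float64(-0.001), 0.014, 0.036, -0.0]
--
[0, 0, np.float64(-0.0), 0.0, -0.0, 0.032]
[0, 0, np.float64(-0.0), 0.0, -0.0, 0.032]
[0, 0, np.float64(-0.0), 0.0, -0.0, 0.032]
--
[0, 0, np.float64(-0.0), 0.015, 0.0, -0.0]
--
[0, 0, np.float64(-0.0), 0.01, -0.003, -0.0]
--
[0, 0, np.float64(-0.0), 0.01, -0.002, -0.0]
--
[0, 0, np.float64(-0.0), 0.01, -0.002, -0.0]
--
[0, 0, np.float64(-0.0), 0.01, -0.001, -0.0]
--
[0, 0, np.float64(0.016), 0.011, -0.0, -0.0]
--
[0, 0, np.float64(0.07), 0.011, 0.0, -0.0]
--
[0, 0, np.float64(0.07), 0.011, 0.0, -0.0]
--
[0, 0, np.float64(0.07), 0.011, 0.0, -0.0]
--
[0, 0, np.float64(0.07), 0.011, 0.0, -0.0]
--
[0, 0, np.float64(0.07), 0.011, 0.0, -0.0]
--
[0, 0, np.float64(0.07), 0.011, 0.0, -0.0]
--
[0, 0, np.float64(0.07), 0.011, 0.0, -0.0]
--
[0, 0, np.float64(0.07), 0.011, 0.0, -0.0]
--
```

```bash
python3 -m jog '[[0,0,0,0.014,0.036,0,0],[0,0,0,0.014,0.036,0,0],[0,0,0,0,0,0.032,0],[0,0,0,0,0,0.032,0],[0,0,0,0,0,0.032,0],[0,0,0,0.015,0,0,0],[0,0,0,0.01,-0.003,0,0]]' && python3 -m jog '[[0,0,0,0.01,-0.002,0,0],[0,0,0,0.01,-0.002,0,0],[0,0,0,0.01,-0.001,0,0]]'
```

```text
time_s: 17.25
position: [0.4116, -0.065, 0.2684]
tool_rot: [[0.073, 0.997, 0.002], [0.997, -0.073, -0.001], [-0.001, 0.002, -1.0]]
ft_force: [1.1, -3.7, -1.9]
grip_width: 0.0005
gripper_force: 1.7
time_s: 17.62
position: [0.408, -0.0346, 0.2681]
tool_rot: [[0.073, 0.997, 0.002], [0.997, -0.073, -0.001], [-0.001, 0.002, -1.0]]
ft_force: [2.2, -4.3, 1.1]
grip_width: -0.0001
gripper_force: 1.8
```

Pushing with ≈4 N, as expected for the lever. Continuing the arc.

```bash
python3 -m jog '[[0,0,0.016,0.011,0,0,0],[0,0,0.07,0.011,0,0,0],[0,0,0.07,0.011,0,0,0],[0,0,0.07,0.011,0,0,0],[0,0,0.07,0.011,0,0,0]]' && python3 -m jog '[[0,0,0.07,0.011,0,0,0],[0,0,0.07,0.011,0,0,0],[0,0,0.07,0.011,0,0,0]]'
python3 - <<'E'
from rig import observe; import numpy as np
p=observe()['position']; d=np.array(p[:2])-[.56,-.0375]; print(np.hypot(*d),np.degrees(np.arctan2(d[1],d[0])))
E
```

```text
time_s: 18.25
position: [0.4168, 0.0194, 0.2678]
tool_rot: [[0.363, 0.932, -0.0], [0.932, -0.363, -0.001], [-0.001, 0.0, -1.0]]
ft_force: [-0.3, -4.4, 1.3]
grip_width: 0.0002
gripper_force: 1.8
time_s: 18.62
position: [0.4306, 0.0492, 0.2676]
tool_rot: [[0.549, 0.836, -0.001], [0.836, -0.549, -0.001], [-0.001, -0.0, -1.0]]
ft_force: [-0.5, -4.7, 0.7]
grip_width: -0.0003
gripper_force: 1.8
0.15576830064668104 146.1645409969854
```

```bash
python3 -m jog '[[0,0,0.04,0.006,0.001,0,0],[0,0,0.04,0.006,0.001,0,0]]' | grep -E "pos|ft_"; python3 -m jog '[[0,0,0.02,0.003,0,0,0]]'| grep -E "pos|ft_"; python3 -m jog '[[0,0,0,0.003,0,0,0]]'| grep -E "pos|ft_"
```

```text
position: [0.4381, 0.0585, 0.2673]
ft_force: [-4.3, -0.6, 0.9]
position: [0.4401, 0.0608, 0.2672]
ft_force: [-4.6, -0.9, 0.8]
position: [0.4407, 0.0615, 0.2671]
ft_force: [-19.3, -17.0, 7.5]
```

The load jumped to 25 N at post angle ≈140°, where the home stop should be. Backing off and checking.

```bash
python3 -m jog '[[0,0,0,0.001,0,0,0],[0,0,0,-0.015,0,0,0],[0,0,0,-0.03,-0.015,0,0],[0,0,0,-0.01,-0.03,-0.03,0],[0,0,0,-0.01,-0.03,-0.05,0],[0,0,0,0,-0.04,-0.04,0],[0,0,0,0,0,0,0]]'; python3 snap.py wrist w8; python3 snap.py top t8
python3 - <<'E'
from h import *
d=dict(np.load('pics/w8.npz'))
O=np.array([.56,-.0375])
for a,m,b in blobs(d['pixels'],'yel',300): 
    X=plane(d,m,.289,True); e=X[:2]-O; print(a,m.round(1),X.round(4),np.hypot(*e),'ring',0.95+np.radians(132.9-np.degrees(np.arctan2(e[1],e[0]))))
E
```

```text
time_s: 20.0
position: [0.3126, 0.0857, 0.3903]
tool_rot: [[0.626, 0.78, 0.008], [0.78, -0.626, -0.0], [0.005, 0.006, -1.0]]
ft_force: [-0.5, -0.0, -0.7]
grip_width: -0.0
gripper_force: 0.0
1368 [495.1 126.9] [0.4594 0.0725 0.289 ] 0.14907794770810961 ring 0.9576897146526095
```

View pics/t8.png

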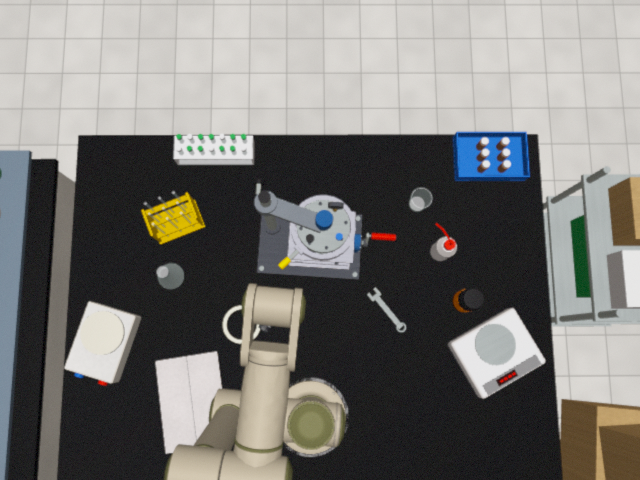

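The top view shows the lever at (290,258), which puts the ring at ≈0.95 rad (home). The crank grip is at (381,237), the bystanders are unmoved and the arm is clear.

```bash
python3 -c "
from rig import job; print(job.close_job())"
```

```text
the job is handed in; nothing more can be done
None
```

The job is handed in at about 20 s: the flange is seated with the crank load about 6.5 N above plain winding, the crank is released, the locking lever is against its stop (ring ≈ 0.95 rad), and the bystanders look unmoved in the top view.

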